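Check the conveyor's stop button and reset it

ROBOT

A 6-joint arm with a two-finger parallel gripper is mounted at the origin on the work surface. World frame = base frame: x ahead of the robot, y to its left, z up, the work surface at z = 0. Lengths are in m, angles in rad, forces in N, time in s.
With the tool pointing down it reaches from about 0.35 to 0.8 m from the base axis. Payload 7.3 kg.
Tool frame: the origin (TCP) lies between the finger pads; the fingertips stand 14 mm ahead of it and the grasp point (between the pads) lies 5 mm behind it; z points along the fingers, y is the direction in which the jaws open and shut (so a half turn about z gives the same grasp; the last joint's range is limited). The gripper opens to 85 mm and grips with 20 to 120 N. Pads are 22 mm wide; open, the fingers measure 114 mm over their backs; the gripper's body (76 mm by 85 mm) begins 54 mm behind the grasp point. The pads swing forward as they close: fully open they stand 13 mm farther back than shut.
Start: joints at [-1.322, 0.342, 1.524, -0, 1.275, -0.146], TCP at [0.202, -0.485, 0.245] pointing down, gripper open.
Joint ranges: [-2.53, 2.53], [-0.77, 2.02], [0.04, 2.7], [-1, 4.14], [0.28, 2.66], [-3.11, 3.11]. Speed limits (rad/s): [2.57, 2.57, 3.14, 3.14, 3.14, 3.14].

INTERFACE

Orientations are given as a unit quaternion [x, y, z, w].
In Python, from plant import r, eyes gives the robot as it stands.
- The arm moves only by the shell command python3 -m crank 'ROWS' [OPENING] [FORCE]. ROWS is JSON, a list of rows, each a list of 2 entries, a list of its own where there are three numbers: the shift along the tool's x, y, z in m, then the turn about the tool's z in rad. A call has 1 to 12 rows; each row is the pose to reach, as a shift and turn from the pose measured when the call began, along the tool's axes at that moment; what a row does not reach only later rows make up. A row lasts 1/8 s, in which the tool goes at most 62.5 mm and 10.7 degrees, less where a joint would pass 70% of its speed; a pose out of reach is approached as far as the arm can. A call with a gripper value outside its range is refused whole. OPENING is the opening, from -1 (shut) to 1 (fully open), set as the call begins (- or left out, the last holds). The fingers move at their own pace and stop on an object; FORCE is the grip in N (left out, the last holds). Time passes only in rows, so rows that repeat a pose let the fingers close. It gives the time, the measured TCP pose, the force and the opening at its end, in the units of the state.
- r.get_obs(): the state, without advancing time (a new reading comes with each control period).
- eyes.capture(name): name is "side" or "top"; returns (picture, depth): 384x512x3 uint8, red, green, blue; 384x512 float32, m along the optical axis (not along the pixel's ray), 0 where there is no reading.
- eyes.get_calibration(name): a dict with "fx", "fy", "cx", "cy" (pixels), "position" and "rotation" of the camera in the world. Camera axes: x right, y down, z forward; pixel columns grow to the right and rows downward; lengths in m; the calibration is good to about 2 mm. A picture is of the moment at which its call begins. get_calibration takes no time and is no camera call.
- r.close_job(): hands the job in, once; it reports no verdict.
The state is a dict: "clock": time; "qpos": joint angles; "qvel": joint speeds; "tau": joint torques, N m; "tcp_pos": TCP position; "orientation": TCP orientation; "force": force on the tool from outside, world axes, zero at the start; "wrist_torque": the same for the moment, N m; "width": finger opening in m.
Only numpy, scipy, OpenCV 4.12 (cv2) and the standard library are available. Lean on these libraries where they do the work, as an engineer would, in place of code of your own. Each camera call takes 0.05 s, during which the arm holds its last target.

TASK

Do the start-of-shift check of the board conveyor's stop button: press the big mushroom button on the stop box in until it latches, take the hand off so that it stays down by itself, then push its rib round clockwise with a fingertip until the button springs back out. After that press the reset button on the control station fully in and let go of it. Only touch and push: do not grip the mushroom head by its rib or rim, and leave the start button, the selector and all the loose things on the bench alone.

Things in the scene. Friction and masses are not known exactly. Their poses are not given: they have to be found in the camera images.
- stop_box: the stop box: fixed enclosure 86 x 86 x 62 mm, grey with a yellow cover, bolted to the bench, with one big mushroom button on top. Origin on the bench under its centre, on the button's axis; z up
- stop_rib (a point): centre of the top of the raised grip rib that runs straight across the mushroom head. x runs along the rib, z up; the point sinks and turns with the head. With the button out it is 105.5 mm above the bench. The rib is 52 mm long, 12 mm wide and stands 14 mm above the flat face of the head; the head is round, 60 mm across, its underside 27 mm below this point. White arrows on the face show the release direction
- stop_press (a joint): how far the mushroom button is pushed in, m: 0 = out, 0.0085 = bottom stop. A spring and the latch resist: 6 N at first, 10 to 13 N on the way, more if pushed fast. It latches only when pushed right to the bottom stop (a push of 15 to 20 N does it); let go, it then stays down at about 0.0067. Let go earlier, it comes out again
- stop_twist (a joint): how far the head is turned, rad: 0 = rest, grows clockwise seen from above (it does not turn the other way), stop at 0.87. Turning the latched head takes 0.1 to 0.15 N m (some 5 to 7 N at the rib's end); the latch's friction can hold it part-turned. Between 0.35 and 0.6 the latch lets go and the head springs up the full 7 mm, pushing with 6 to 11 N against anything above it; let go, it then turns back to 0 by itself
- station: the control station: fixed grey box 80 mm (x) by 210 mm (y) by 58 mm high with an aluminium face, bolted to the bench, bearing reset button, start button and selector 60 mm apart in one row along its y axis, in any order. Origin on the bench under its centre, z up
- reset_top (a point): centre of the top of the reset button: the plain round cap, 28 mm across, that projects 10 mm above its flat 44 mm ring; 80 mm above the bench when out. It moves with the cap
- reset (a joint): how far the reset button is pushed in, m: 0 = out, 0.006 = bottom; spring-loaded, 5 N fully in, comes out by itself
- start_top (a point): centre of the top of the start button: a round cap of 28 mm, sunk 2 mm inside a steel guard collar 45 mm across and 18 mm high; 74 mm above the bench. Not to be used
- start (a joint): how far the start button is pushed in, m: 0 = out, 0.004 = bottom
- selector_grip (a point): point on the axis of the black selector switch, inside its upright bar (30 x 14 mm, top 102 mm above the bench; this point 7 mm below it). Not to be used
- selector (a joint): angle of the selector, rad: 0 at the start, grows clockwise to 1.57
- driver: screwdriver lying on the bench between the two control boxes, handle 26 mm thick, 190 mm long along its x axis, origin under its middle. Not to be used
- spool: bare aluminium wire spool standing on end in front of the stop box (on the robot's side), 54 mm across, 44 mm high, origin under its centre. Not to be used
- heatsink: finned aluminium heat sink behind the stop box, 40 x 40 x 26 mm, origin under its centre. Not to be used
- board: green circuit board lying behind the control station, 80 x 100 mm, 15 mm high at its connector, origin under its centre. Not to be used
- cutters: side cutters lying in front of the control station, 122 mm long along their x axis, 14 mm high, origin on the bench under the middle. Not to be used
- bottle: white dispensing bottle standing behind the screwdriver, 48 mm across, 100 mm high, origin under its centre. Not to be used
- bin: small open blue bin with brass standoffs at the left side, 150 x 100 x 60 mm, origin under its centre. Not to be used
- reel: component reel lying flat at the right side, 178 mm across, 12 mm thick, origin under its centre. Not to be used

How it is judged:
On the way, in this order (a step that is already met when the one before it is completed fails the run):
1. the stop button stands latched: more than 5 mm in with the robot's hand off it (value of joint stop_press above 0.005 m and contact force between each of the fingers, the arm and stop_twist below 0.3 N), for 0.2 s.
2. the latched head is pushed round clockwise (past 0.15 rad while still more than 4 mm in) (value of joint stop_twist above 0.15 rad and value of joint stop_press above 0.004 m).
3. the stop button, turned, has sprung back out (less than 1.5 mm in) (value of joint stop_press below 0.0015 m), for 0.1 s.
4. the reset button is pressed fully in (5 of 6 mm) (value of joint reset above 0.005 m), for 0.05 s.
At the end, for the whole second after the job is handed in: the stop button is out (less than 1.5 mm in) and turned back (under 0.1 rad), the reset button is out again (less than 1 mm in), the start button is out and the selector within 0.15 rad of where it was (value of joint stop_press below 0.0015 m and value of joint stop_twist below 0.1 rad and value of joint each of reset, start below 0.001 m and value of joint selector below 0.15 rad); the robot touches nothing.
It fails at once if the start button was pressed (more than 1.5 mm) (value of joint start above 0.0015 m).
It fails at once if the selector was turned (more than 0.15 rad) (value of joint selector above 0.15 rad).
It fails at once if the mushroom head was gripped: the fingers pressed on both flanks of one half of its rib at once, or on its rim while it was turned ((contact force between the fingers and stop_twist_c2 above 1.5 N and contact force between the fingers and stop_twist_c3 above 1.5 N) or (contact force between the fingers and stop_twist_c4 above 1.5 N and contact force between the fingers and stop_twist_c5 above 1.5 N) or (value of joint stop_twist above 0.15 rad and contact force between the fingers and stop_twist_c0 above 1.5 N)).
It fails at once if a loose thing was lifted or shoved more than 15 mm (distance of any of driver, spool, heatsink, board, cutters, bottle, bin, reel from where it was at the start of the episode above 0.015 m).
It also fails if it takes over 48 s, if anything falls off the work surface, if the arm or the gripper's body presses on something with over 40 N, if the wrist force passes 120 N, or if a joint passes its speed limit or range.

## Working session

There is one attempt and no reset: what is moved stays moved. The work goes in short steps, Python scripts to look and compute and a shell command to move; the robot and the scene stay as the last step left them, time stands still between calls to the robot, and variables do not carry over. Pictures are saved under pics/ and viewed, and the job is handed in when it is done.

```bash
ls; mkdir -p pics
python3 - <<'E'
from plant import r, eyes
import cv2,numpy as np
print(r.get_obs())
for n in("top","side"):
    p,d=eyes.capture(n); cv2.imwrite(f"pics/{n}0.png",p[:,:,::-1]); np.savez(f"pics/{n}0.npz",p=p,d=d)
    print(n,eyes.get_calibration(n))
E
```

```text
pics
{'clock': 0.0, 'qpos': array([-1.32206490e+00,  3.42721555e-01,  1.52502501e+00,  5.53797613e-06,
        1.27542699e+00, -1.46024631e-01]), 'qvel': array([-0.00101147,  0.00046148, -0.00071079,  0.0004774 , -0.00330851,
       -0.0018226 ]), 'tau': array([-1.41365905e-03, -4.33681047e+01, -2.46013677e+01, -1.80632469e-04,
        7.84308737e-03, -1.06869632e-05]), 'tcp_pos': array([ 0.2018189 , -0.48423527,  0.24462377]), 'orientation': array([ 9.80583966e-01,  1.96098092e-01, -3.79297054e-05, -7.89547740e-04]), 'force': array([-0.38363113,  0.05172745, -0.07136663]), 'wrist_torque': array([ 0.00636376, -0.00998579,  0.00593581]), 'width': 0.08566192159116966}
top {'fx': 372.07784688638117, 'fy': 372.07784688638117, 'cx': 255.3457773973895, 'cy': 194.06868765848537, 'position': array([ 0.47721675, -0.01258834,  1.17862635]), 'rotation': array([-0.69943284,  0.71314062, -0.02612913,  0.03926102])}
side {'fx': 374.7287038264815, 'fy': 374.7287038264815, 'cx': 256.2863253887701, 'cy': 198.6610962554296, 'position': array([0.48923192, 0.83413123, 0.7668984 ]), 'rotation': array([-0.04286418,  0.90136985, -0.43031364,  0.0229179 ])}
```

View pics/top0.png

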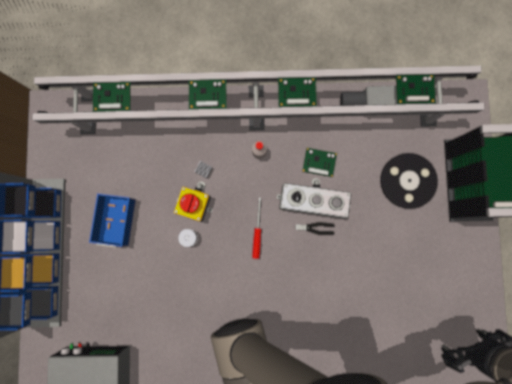

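View pics/side0.png

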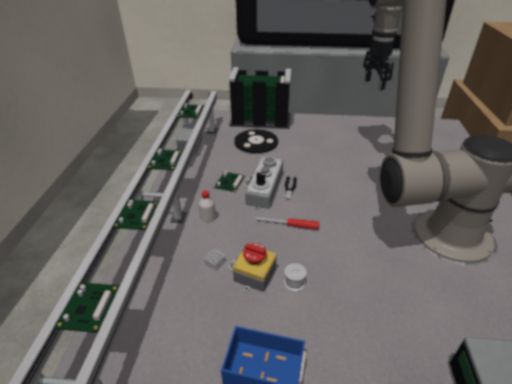

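```bash
cat > h.py <<'E'
import numpy as np,cv2
from scipy.spatial.transform import Rotation as R
from plant import r,eyes
def ray(n,u,v):
    c=eyes.get_calibration(n); d=np.array([(u-c['cx'])/c['fx'],(v-c['cy'])/c['fy'],1.0])
    return np.array(c['position']),R.from_quat(c['rotation']).as_matrix()@d
def plane(n,u,v,z):
    o,d=ray(n,u,v); return o+d*(z-o[2])/d[2]
def cloud(n,D):
    c=eyes.get_calibration(n); v,u=np.mgrid[:384,:512]
    d=np.stack([(u-c['cx'])/c['fx'],(v-c['cy'])/c['fy'],np.ones_like(u,float)],-1)*D[...,None]
    return d@R.from_quat(c['rotation']).as_matrix().T+c['position']
E
python3 - <<'E'
from h import *
a=np.load('pics/top0.npz'); b=np.load('pics/side0.npz')
def crop(p,y,x,h,w,s): return cv2.resize(p[y:y+h,x:x+w,::-1],None,fx=s,fy=s,interpolation=cv2.INTER_CUBIC)
A=crop(a['p'],180,165,50,50,8);B=crop(a['p'],175,275,50,80,5)
C=crop(b['p'],235,225,60,60,5);D=crop(b['p'],145,235,65,65,5)
for i in 'A B C D'.split(): pass
cv2.imwrite('pics/cA.png',A);cv2.imwrite('pics/cB.png',cv2.copyMakeBorder(B,0,150,0,0,0))
o=np.zeros((730,800,3),np.uint8);o=np.zeros((600,800,3),np.uint8)
o[:250,:400]=B;o[:300,400:700]=C[:300,:300];o[265:590,:325]=D;o[300:600,400:700]=cv2.resize(A,(300,300));cv2.imwrite('pics/mix.png',o)
P=cloud('top',a['d']);Q=cloud('side',b['d'])
for n,(u,v) in dict(m=(190,203),c1=(316,200),c2=(335,203),sel=(297,197)).items():
    print(n,P[v,u],plane('top',u,v,.08))
E
```

```text
m [ 0.47721675 -0.01258834  1.17862635] [0.55665854 0.20142429 0.08      ]
c1 [ 0.55809494 -0.17177153  0.08045265] [ 0.55812828 -0.17183714  0.08      ]
c2 [ 0.54859159 -0.22869094  0.07316696] [ 0.5481504  -0.22735517  0.08      ]
sel [ 0.5663299  -0.11406384  0.10188155] [ 0.56814085 -0.11612602  0.08      ]
```

View pics/mix.png

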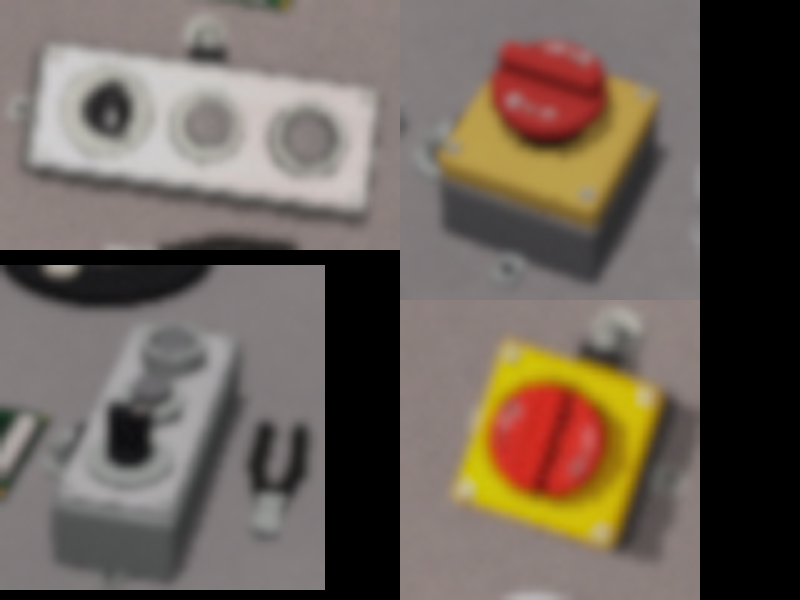

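Run:
```python
from h import *
a=np.load('pics/top0.npz'); b=np.load('pics/side0.npz')
for n,f in (('top',a),('side',b)):
    p=f['p'];P=cloud(n,f['d']);hsv=cv2.cvtColor(p,cv2.COLOR_RGB2HSV)
    win=np.zeros(p.shape[:2],bool)
    if n=='top': win[180:228,168:215]=1
    else: win[235:295,225:285]=1
    red=win&((hsv[...,0]<8)|(hsv[...,0]>172))&(hsv[...,1]>140)&(hsv[...,2]>50)
    yel=win&(hsv[...,0]>14)&(hsv[...,0]<34)&(hsv[...,1]>120)
    v,u=np.nonzero(red);print(n,'red',red.sum(),u.mean(),v.mean(),u.min(),u.max(),v.min(),v.max())
    hull=cv2.convexHull(np.stack([u,v],1).astype(np.int32)); print('ell',cv2.fitEllipse(hull), [plane(n,*cv2.fitEllipse(hull)[0],z) for z in(.085,.0915)])
    Z=P[red&(f['d']>0)];print('nred depth',len(Z),np.percentile(Z[:,2],[1,10,50,90,99]))
    t=Z[Z[:,2]>.0985];print('rib pts',len(t),t.mean(0)); w,V=np.linalg.eigh(np.cov(t[:,:2].T));print(w**.5,V[:,1],np.degrees(np.arctan2(V[1,1],V[0,1])))
    c=Z[Z[:,2]>.080];print('head mid',(c.min(0)+c.max(0))/2,c.max(0)-c.min(0))
    v,u=np.nonzero(yel|red) if n=='top' else np.nonzero(yel)
    pts=np.array([plane(n,x,y,.062)[:2] for x,y in zip(u,v)],np.float32)
    print('box',cv2.minAreaRect(pts))
p=a['p']; g=cv2.cvtColor(p,cv2.COLOR_RGB2HSV); P=cloud('top',a['d'])
m=(P[...,2]>.045)&(P[...,2]<.12);m[:172]=0;m[222:]=0;m[:,:272]=0;m[:,360:]=0
pts=P[m][:,:2].astype(np.float32);print('station',cv2.minAreaRect(pts))
np.set_printoptions(precision=0,suppress=True,linewidth=200)
print((P[190:212,288:346,2]*1000)[:, ::2])
print((P[188:220,175:212,2]*1000)[::1])
```

```text
top red 238 189.42016806722688 202.96218487394958 181 198 195 211
ell ((189.240966796875, 202.8896942138672), (16.681785583496094, 17.784963607788086), 96.85963439941406) [array([0.55666846, 0.20270106, 0.085     ]), array([0.55619624, 0.20142148, 0.0915    ])]
nred depth 236 [0.08871459 0.08984146 0.09322803 0.10702249 0.10993096]
rib pts 70 [0.55658656 0.20115185 0.10608568]
[0.00345708 0.01419558] [-0.9443752  0.32887  ] 160.7997964875842
head mid [0.55590723 0.20079819 0.09953133] [0.04744542 0.05067871 0.02326844]
box ((0.5581077337265015, 0.20042362809181213), (0.08965490758419037, 0.0897294208407402), 71.72521209716797)
side red 300 254.35 253.01 243 265 244 263
ell ((254.16737365722656, 252.62364196777344), (19.872493743896484, 22.273639678955078), 102.8203353881836) [array([0.55879172, 0.20516993, 0.085     ]), array([0.55812866, 0.21116532, 0.0915    ])]
nred depth 300 [0.06757711 0.08544302 0.09074624 0.10361751 0.10577167]
rib pts 84 [0.55595522 0.20568268 0.10294278]
[0.00336223 0.01381837] [-0.95295455  0.30311323] 162.3553128269177
head mid [0.55902888 0.20758062 0.093
[... 3654 characters left out ...]
4.   61.   58.   60.   59.   64.   59.   65.   56.   57.   62.   59.   60.   62.   56.   58.   60.   57.   54.   67.   76.   74.   80.   75.   56.   59.]
 [  39.   45.   49.   56.   49.   57.   62.   62.   57.   58.   59.   58.   63.   56.   56.   55.   54.   58.   59.   58.   63.   60.   59.   65.   75.   74.   59.   56.   57.]
 [   5.   -3.   20.   32.   52.   50.   55.   52.   52. 1179.   61.   60.   59.   58.   56.   62.   61.   59.   56.   56.   56.   59.   59.   63.   61.   62.   54.   58.   59.]]
[[-3.  3.  1. ...  1.  5. -2.]
 [ 2.  0. -5. ...  2. -1.  2.]
 [ 4.  2. -2. ...  0.  1.  3.]
 ...
 [-1.  0.  2. ...  0.  2. -1.]
 [ 2. -2.  2. ...  2.  0.  1.]
 [-2.  2.  2. ... -0.  1.  5.]]
```

```bash
python3 -m crank '[[[0.02,-0.017,0],-0.1],[[0.058,-0.05,0],-0.27],[[0.096,-0.083,0],-0.44],[[0.134,-0.116,0],-0.61],[[0.172,-0.149,0],-0.78],[[0.21,-0.182,0],-0.95],[[0.248,-0.215,0],-1.12],[[0.286,-0.248,0],-1.29],[[0.324,-0.281,0],-1.46],[[0.362,-0.314,0],-1.63],[[0.4,-0.347,0],-1.8],[[0.438,-0.38,0],-1.97]]' -1 40
cat > s.py <<'E'
from h import *
import sys
o=r.get_obs(); M=R.from_quat(o['orientation']).as_matrix()
print('t',round(float(o['clock']),2),'tcp',o['tcp_pos'].round(4),'yaw',np.arctan2(M[1,0],M[0,0]).round(3),'zax',M[:,2].round(3),'F',np.round(o['force'],2),'w',round(float(o['width']),4),'q',o['qpos'].round(2))
if len(sys.argv)>4:
    t=np.array([float(x) for x in sys.argv[1:4]]); y=float(sys.argv[4])
    dy=-(y-np.arctan2(M[1,0],M[0,0])); dy=(dy+np.pi)%(2*np.pi)-np.pi
    print('shift',(M.T@(t-o['tcp_pos'])).round(4),'turn',round(dy,3))
E
python3 s.py 0.5326 0.184 0.16 2.82
```

```text
clock: 1.6
tcp_pos: [0.4604, 0.0366, 0.2451]
orientation: [0.376, 0.927, 0.0, -0.001]
force: [0.5, 0.4, 0.5]
width: -0.0002
t 1.6 tcp [0.4604 0.0366 0.2451] yaw 2.371 zax [-0.001  0.001 -1.   ] F [0.52 0.4  0.46] w -0.0002 q [-0.09  0.23  1.69  0.    1.23 -0.89]
shift [0.0508 0.156  0.0853] turn -0.449
```

```bash
python3 -m crank '[[[0.012,0.038,0],-0.12],[[0.025,0.078,0.02],-0.27],[[0.04,0.12,0.05],-0.4],[[0.051,0.156,0.085],-0.449],[[0.051,0.156,0.085],-0.449],[[0.051,0.156,0.085],-0.449]]'
python3 s.py 0.5326 0.184 0.12 2.82
python3 - <<'E'
from h import *
for n in("top","side"):
    p,d=eyes.capture(n); np.savez(f"pics/{n}1.npz",p=p,d=d)
    x,y,w,h=(160,170,64,64) if n=='top' else (215,190,100,100)
    cv2.imwrite(f"pics/{n}1.png",cv2.resize(p[y:y+h,x:x+w,::-1],(560,560),interpolation=cv2.INTER_CUBIC))
E
```

```text
clock: 2.35
tcp_pos: [0.5323, 0.1838, 0.1603]
orientation: [0.16, 0.987, 0.0, -0.001]
force: [-0.4, 0.1, 1.0]
width: -0.0
t 2.35 tcp [0.5323 0.1838 0.1603] yaw 2.819 zax [-0.001  0.001 -1.   ] F [-0.37  0.13  1.  ] w -0.0 q [ 0.2   0.49  1.54  0.    1.11 -1.05]
shift [-0.0002  0.0002  0.0403] turn -0.001
```

View pics/side1.png

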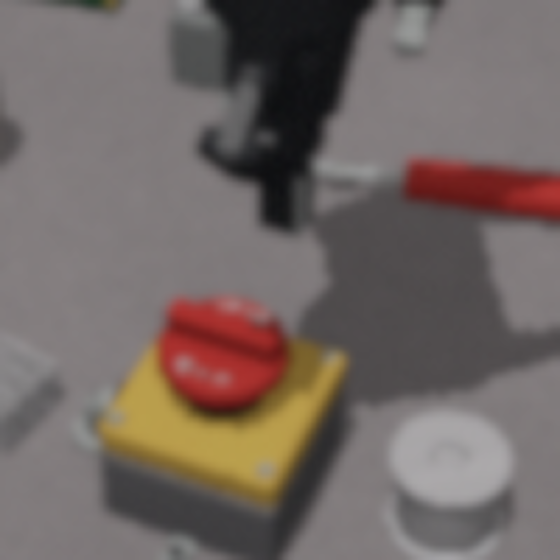

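View pics/top1.png

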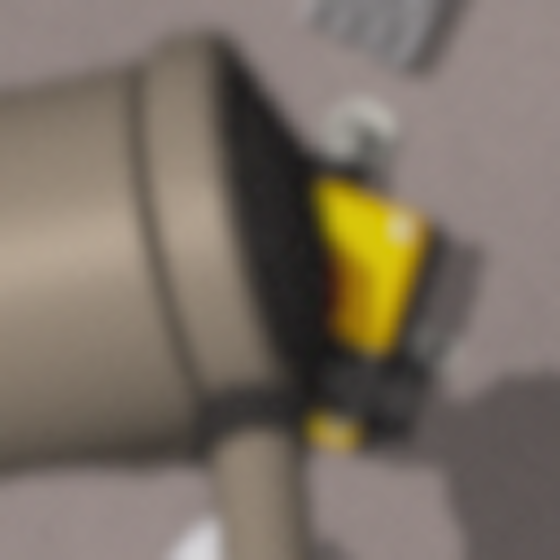

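Run:
```python
from h import *
def proj(n,X):
    c=eyes.get_calibration(n);q=R.from_quat(c['rotation']).as_matrix().T@(np.array(X)-c['position']);return q[0]/q[2]*c['fx']+c['cx'],q[1]/q[2]*c['fy']+c['cy']
def f(X): u,v=proj('side',X);return round((u-215)*5.6),round((v-190)*5.6)
e=np.array([.948,-.317,0]);n=np.array([.317,.948,0]);t=np.array([.5323,.1838,.1463])
print('tip corners',[f(t+a*11*e/1e3+b*14.5*n/1e3) for a,b in((1,1),(1,-1),(-1,-1),(-1,1))])
for A in ([.5565,.202,.1055],[.5565,.206,.1055]):
  A=np.array(A)
  print('rib corners',[f(A+a*26*e/1e3+b*6*n/1e3) for a,b in((1,1),(1,-1),(-1,-1),(-1,1))],'rim',[f(A-[0,0,.014]+.03*x) for x in([1,0,0],[0,1,0],[-1,0,0],[0,-1,0])])
```

```text
tip corners [(248, 234), (275, 191), (322, 205), (296, 249)]Traceback (most recent call last):
  File "<stdin>", line 9, in <module>
TypeError: can't multiply sequence by non-int of type 'float'
```

Run:
```python
from h import *
def proj(n,X):
    c=eyes.get_calibration(n);q=R.from_quat(c['rotation']).as_matrix().T@(np.array(X)-c['position']);return q[0]/q[2]*c['fx']+c['cx'],q[1]/q[2]*c['fy']+c['cy']
def f(X): u,v=proj('side',X);return round((u-215)*5.6),round((v-190)*5.6)
e=np.array([.948,-.317,0]);n=np.array([.317,.948,0])
for A in ([.5565,.202,.1055],[.5565,.206,.1055]):
  A=np.array(A)
  print('rib corners',[f(A+a*26*e/1e3+b*6*n/1e3) for a,b in((1,1),(1,-1),(-1,-1),(-1,1))],'rim',[f(A-[0,0,.014]+.03*np.array(x)) for x in([1,0,0],[0,1,0],[-1,0,0],[0,-1,0])])
d=np.load('pics/side1.npz');P=cloud('side',d['d'])
p=P[218:232,258:273]; m=(d['d'][218:232,258:273]>0)&(p[...,2]>.14)&(p[...,2]<.2)
q=p[m]; print(m.sum())
for z in (.14,.147,.154,.161,.168,.175):
  k=q[(q[:,2]>z)&(q[:,2]<z+.007)]; 
  if len(k): k=k-[.5323,.1838,0]; print(z,len(k),'e',np.percentile(k@e,[5,50,95]).round(4),'n',np.percentile(k@n,[5,50,95]).round(4))
```

```text
rib corners [(165, 305), (177, 287), (286, 322), (275, 340)] rim [(157, 331), (218, 387), (294, 340), (232, 287)]
rib corners [(164, 311), (176, 293), (285, 328), (274, 347)] rim [(156, 338), (217, 394), (293, 347), (231, 293)]
115
0.14 1 e [0.0075 0.0075 0.0075] n [0.0061 0.0061 0.0061]
0.147 10 e [-0.0105 -0.0066  0.0016] n [-0.0043  0.0064  0.0112]
0.154 27 e [-0.0108 -0.0066  0.0064] n [-0.0068  0.0092  0.0137]
0.161 20 e [-0.0106 -0.0027  0.0067] n [-0.0007  0.012   0.014 ]
0.168 24 e [-0.0105 -0.0056  0.0068] n [-0.0045  0.0118  0.014 ]
0.175 9 e [-0.0107 -0.0097  0.0005] n [-0.0057  0.0002  0.0109]
```

```bash
python3 s.py .5442 .1823 .112 2.82; python3 -m crank '[[[-0.012,0.002,0.0],0],[[-0.012,0.002,0.03],0],[[-0.012,0.002,0.047],0],[[-0.012,0.002,0.048],0],[[-0.012,0.002,0.048],0]]'; python3 s.py .5442 .1823 .105 2.82
```

```text
t 2.45 tcp [0.5328 0.1834 0.1614] yaw 2.818 zax [ 0.001  0.001 -1.   ] F [-0.15 -0.52  0.03] w 0.0001 q [ 0.19  0.49  1.54  0.    1.11 -1.05]
shift [-0.0112  0.0025  0.0494] turn -0.002
clock: 3.08
tcp_pos: [0.5458, 0.1813, 0.1145]
orientation: [0.161, 0.987, 0.001, 0.001]
force: [-0.3, 0.0, -0.5]
width: 0.0001
t 3.08 tcp [0.5458 0.1813 0.1145] yaw 2.818 zax [ 0.003  0.002 -1.   ] F [-0.25  0.01 -0.52] w 0.0001 q [ 0.19  0.56  1.56  0.    1.02 -1.06]
shift [0.0019 0.0004 0.0095] turn -0.002
```

```bash
python3 -m crank '[[[0,0,0.004],0],[[0,0,0.007],0],[[0,0,0.009],0],[[0,0,0.011],0],[[0,0,0.013],0],[[0,0,0.013],0]]'; python3 s.py .5442 .1823 .097 2.82
```

```text
clock: 3.82
tcp_pos: [0.5459, 0.1812, 0.1024]
orientation: [0.161, 0.987, 0.001, 0.002]
force: [-3.1, -1.2, 9.2]
width: 0.0002
t 3.83 tcp [0.5459 0.1812 0.1024] yaw 2.818 zax [ 0.004  0.002 -1.   ] F [-3.07 -1.25  9.23] w 0.0002 q [ 0.19  0.58  1.57  0.    0.99 -1.06]
shift [0.002  0.0005 0.0054] turn -0.002
```

Contact, 9 N. Pressing on toward the bottom.

```bash
python3 -m crank '[[[0,0,0.003],0],[[0,0,0.005],0],[[0,0,0.007],0],[[0,0,0.0085],0],[[0,0,0.0085],0]]'; python3 s.py .5442 .1823 .097 2.82
```

```text
clock: 4.45
tcp_pos: [0.546, 0.1811, 0.0966]
orientation: [0.161, 0.987, 0.001, 0.002]
force: [-6.5, -3.3, 19.8]
width: 0.0002
t 4.45 tcp [0.546  0.1811 0.0966] yaw 2.818 zax [ 0.005  0.001 -1.   ] F [-6.54 -3.28 19.79] w 0.0002 q [ 0.19  0.58  1.58  0.    0.98 -1.06]
shift [ 0.0021  0.0006 -0.0005] turn -0.002
```

```bash
python3 -m crank '[[[0,0,0.002],0],[[0,0,0.003],0],[[0,0,0.003],0]]'; python3 s.py;  python3 -m crank '[[[0,0,-0.005],0],[[0,0,-0.02],0],[[0,0,-0.02],0],[[0,0,-0.02],0],[[0,0,-0.02],0]]'; python3 s.py
python3 - <<'E'
from h import *
p,d=eyes.capture('side'); np.savez("pics/side2.npz",p=p,d=d)
x,y,w,h=(215,190,100,100)
cv2.imwrite("pics/side2.png",cv2.resize(p[y:y+h,x:x+w,::-1],(560,560),interpolation=cv2.INTER_CUBIC))
E
```

```text
clock: 4.82
tcp_pos: [0.5461, 0.181, 0.0965]
orientation: [0.161, 0.987, 0.001, 0.003]
force: [-8.7, -2.2, 21.4]
width: 0.0003
t 4.83 tcp [0.5461 0.181  0.0965] yaw 2.819 zax [ 0.007  0.001 -1.   ] F [-8.7  -2.21 21.43] w 0.0003 q [ 0.19  0.58  1.58 -0.    0.97 -1.06]
clock: 5.45
tcp_pos: [0.5456, 0.1809, 0.1159]
orientation: [0.161, 0.987, 0.001, 0.003]
force: [0.2, -0.4, 0.3]
width: 0.0003
t 5.45 tcp [0.5456 0.1809 0.1159] yaw 2.819 zax [ 0.006  0.001 -1.   ] F [ 0.16 -0.37  0.33] w 0.0003 q [ 0.19  0.56  1.56 -0.    1.02 -1.06]
```

View pics/side2.png

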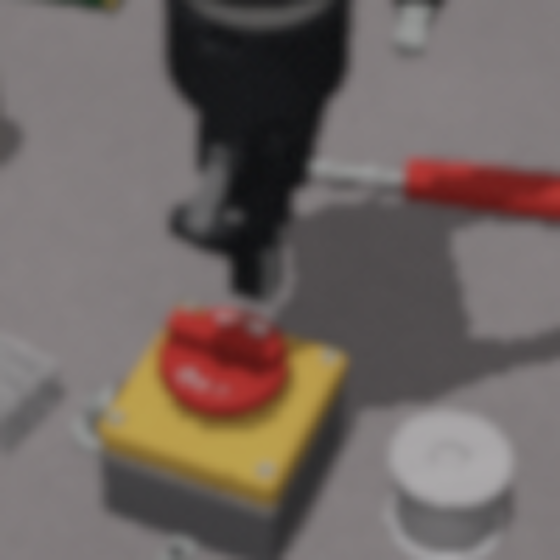

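```bash
python3 s.py .5328 .1861 .1075 2.82; python3 -m crank '[[[0.014,0.0005,0],0],[[0.014,0.0005,0.004],0],[[0.014,0.0005,0.008],0],[[0.014,0.0005,0.008],0],[[0.014,0.0005,0.008],0]]'; python3 s.py .5328 .1861 .1075 2.82
```

```text
t 5.5 tcp [0.5457 0.1809 0.1159] yaw 2.819 zax [ 0.006  0.001 -1.   ] F [ 0.49  0.78 -0.08] w 0.0001 q [ 0.19  0.56  1.56 -0.    1.02 -1.06]
shift [0.0139 0.0008 0.0084] turn -0.001
clock: 6.12
tcp_pos: [0.5328, 0.1858, 0.1078]
orientation: [0.161, 0.987, 0.001, 0.003]
force: [0.1, 0.6, 0.4]
width: 0.0001
t 6.12 tcp [0.5328 0.1858 0.1078] yaw 2.819 zax [ 0.006  0.001 -1.   ] F [0.12 0.57 0.39] w 0.0001 q [ 0.2   0.55  1.6  -0.    0.99 -1.05]
shift [0.0001 0.0003 0.0003] turn -0.001
```

Now approach the rib flank along tool y until contact shows.

```bash
python3 -m crank '[[[0,0.002,0],0],[[0,0.003,0],0],[[0,0.004,0],0],[[0,0.004,0],0]]'; python3 s.py .5328 .1861 .1075 2.82
```

```text
clock: 6.62
tcp_pos: [0.5341, 0.1897, 0.1078]
orientation: [0.161, 0.987, 0.001, 0.003]
force: [-0.2, -1.4, 0.7]
width: 0.0
t 6.62 tcp [0.5341 0.1897 0.1078] yaw 2.819 zax [ 0.006  0.001 -1.   ] F [-0.2  -1.42  0.67] w 0.0 q [ 0.21  0.56  1.59 -0.    0.99 -1.04]
shift [ 0.0001 -0.0038  0.0003] turn -0.001
```

```bash
python3 -m crank '[[[0,0.001,0],0],[[0,0.002,0],0],[[0,0.002,0],0]]'; python3 s.py .5328 .1861 .1075 2.82
```

```text
clock: 7.0
tcp_pos: [0.5347, 0.1916, 0.1079]
orientation: [0.161, 0.987, 0.001, 0.003]
force: [0.6, 0.3, -1.0]
width: -0.0003
t 7.0 tcp [0.5347 0.1916 0.1079] yaw 2.819 zax [ 0.006  0.001 -1.   ] F [ 0.63  0.29 -0.95] w -0.0003 q [ 0.21  0.56  1.59 -0.    0.99 -1.04]
shift [ 0.0001 -0.0059  0.0003] turn -0.001
```

```bash
python3 -m crank '[[[0,0.001,0],0],[[0,0.002,0],0],[[0,0.003,0],0],[[0,0.003,0],0]]'; python3 s.py .5328 .1861 .1075 2.82
```

```text
clock: 7.5
tcp_pos: [0.5357, 0.1946, 0.1079]
orientation: [0.161, 0.987, 0.001, 0.003]
force: [-0.6, 0.1, 0.5]
width: -0.0002
t 7.5 tcp [0.5357 0.1946 0.1079] yaw 2.819 zax [ 0.006  0.001 -1.   ] F [-0.6   0.06  0.46] w -0.0002 q [ 0.21  0.56  1.58 -0.    0.99 -1.03]
shift [ 0.0001 -0.0089  0.0003] turn -0.001
```

Run:
```python
from h import *
p,d=eyes.capture('side'); np.savez("pics/side3.npz",p=p,d=d)
x,y,w,h=(225,210,60,60)
cv2.imwrite("pics/side3.png",cv2.resize(p[y:y+h,x:x+w,::-1],(600,600),interpolation=cv2.INTER_CUBIC))
```

```text
(no output)
```

View pics/side3.png

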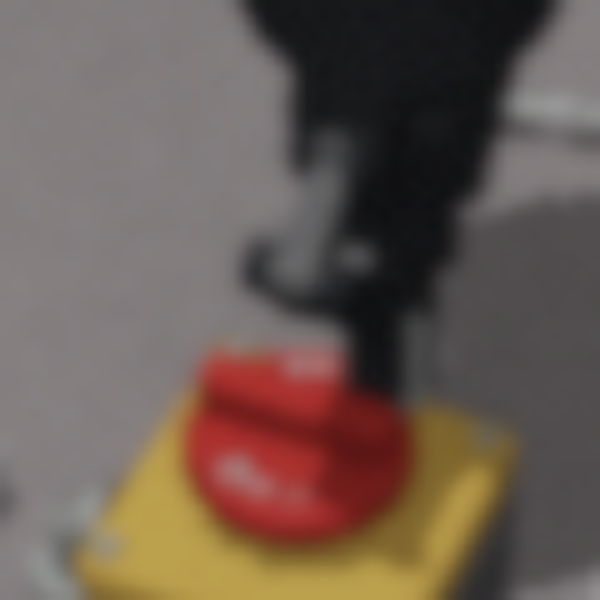

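```bash
python3 -m crank '[[[0,0.001,0],0],[[0,0.002,0],0],[[0,0.003,0],0],[[0,0.003,0],0]]'; python3 s.py .5328 .1861 .1075 2.82
```

```text
clock: 8.05
tcp_pos: [0.5364, 0.1968, 0.1077]
orientation: [0.161, 0.987, 0.0, 0.002]
force: [-1.8, -3.4, 0.5]
width: 0.0003
t 8.05 tcp [0.5364 0.1968 0.1077] yaw 2.819 zax [ 0.005  0.    -1.   ] F [-1.79 -3.4   0.47] w 0.0003 q [ 0.22  0.56  1.58 -0.    1.   -1.03]
shift [-0.     -0.0113  0.0002] turn -0.001
```

```bash
python3 -m crank '[[[0.0006,0.0017,0],0.05],[[0.0012,0.0028,0],0.1],[[0.0015,0.0037,0],0.15],[[0.002,0.0046,0],0.2],[[0.0024,0.0056,0],0.25],[[0.0026,0.0066,0],0.3],[[0.0026,0.0066,0],0.3]]'; python3 s.py .5328 .1861 .1075 2.82
```

```text
clock: 8.93
tcp_pos: [0.5358, 0.2038, 0.1077]
orientation: [0.306, 0.952, 0.001, 0.002]
force: [-2.1, -3.9, 1.9]
width: 0.0002
t 8.93 tcp [0.5358 0.2038 0.1077] yaw 2.519 zax [ 0.004 -0.    -1.   ] F [-2.13 -3.86  1.89] w 0.0002 q [ 0.23  0.57  1.57 -0.    1.   -0.72]
shift [-0.0079 -0.0161  0.0002] turn -0.301
```

```bash
python3 -m crank '[[[0.0006,0.0012,0],0.05],[[0.0012,0.0022,0],0.1],[[0.0016,0.0032,0],0.15],[[0.002,0.0042,0],0.2],[[0.0025,0.0051,0],0.25],[[0.0028,0.0061,0],0.3],[[0.003,0.0071,0],0.35],[[0.003,0.0071,0],0.35]]'; python3 s.py
python3 - <<'E'
from h import *
p,d=eyes.capture('side'); np.savez("pics/side4.npz",p=p,d=d)
x,y,w,h=(225,210,60,60)
cv2.imwrite("pics/side4.png",cv2.resize(p[y:y+h,x:x+w,::-1],(600,600),interpolation=cv2.INTER_CUBIC))
E
```

```text
clock: 9.93
tcp_pos: [0.5373, 0.2115, 0.1086]
orientation: [0.467, 0.884, 0.001, 0.002]
force: [-4.2, -2.9, 8.1]
width: -0.0003
t 9.93 tcp [0.5373 0.2115 0.1086] yaw 2.17 zax [ 0.005  0.    -1.   ] F [-4.2  -2.92  8.08] w -0.0003 q [ 0.24  0.57  1.56 -0.    1.01 -0.36]
```

View pics/side4.png

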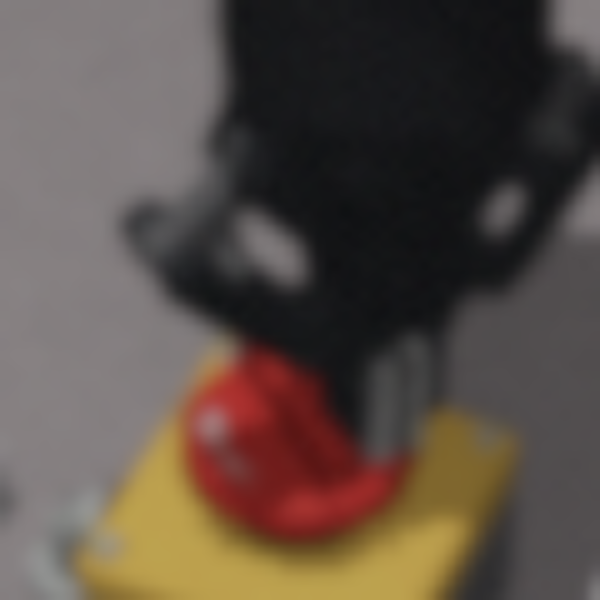

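```bash
python3 -m crank '[[[0,0,-0.002],0],[[0,0,-0.004],0],[[0,0,-0.005],0]]'; python3 s.py
```

```text
clock: 10.35
tcp_pos: [0.5368, 0.2113, 0.1133]
orientation: [0.466, 0.885, 0.001, 0.002]
force: [-0.2, -3.4, -2.0]
width: 0.0004
t 10.35 tcp [0.5368 0.2113 0.1133] yaw 2.171 zax [ 0.003 -0.    -1.   ] F [-0.15 -3.36 -1.95] w 0.0004 q [ 0.24  0.57  1.55 -0.    1.02 -0.36]
```

```bash
python3 -m crank '[[[0,0,0],0],[[0,0,-0.005],0],[[0,-0.002,-0.02],0],[[0,-0.02,-0.05],0],[[0,-0.04,-0.08],0],[[0,-0.04,-0.08],0]]'; python3 s.py
python3 - <<'E'
from h import *
p,d=eyes.capture('side'); np.savez("pics/side5.npz",p=p,d=d)
x,y,w,h=(225,210,60,60)
cv2.imwrite("pics/side5.png",cv2.resize(p[y:y+h,x:x+w,::-1],(600,600),interpolation=cv2.INTER_CUBIC))
P=cloud('side',d);hsv=cv2.cvtColor(p,cv2.COLOR_RGB2HSV)
for k in (0,2,5):
    f=np.load(f'pics/side{k}.npz');p,d=f['p'],f['d'];P=cloud('side',d);hsv=cv2.cvtColor(p,cv2.COLOR_RGB2HSV)
    m=np.zeros(d.shape,bool);m[238:270,240:270]=1
    m&=((hsv[...,0]<8)|(hsv[...,0]>172))&(hsv[...,1]>140)&(hsv[...,2]>50)
    v,u=np.nonzero(m);print(k,m.sum(),v.min(),v.max(),np.percentile(P[m][:,2],[10,50,90,97]).round(4))
E
```

```text
clock: 11.1
tcp_pos: [0.5047, 0.189, 0.1969]
orientation: [0.467, 0.884, 0.003, 0.004]
force: [0.1, 0.6, -0.4]
width: -0.0
t 11.1 tcp [0.5047 0.189  0.1969] yaw 2.171 zax [ 0.011  0.002 -1.   ] F [ 0.15  0.64 -0.36] w -0.0 q [ 0.22  0.4   1.57 -0.    1.16 -0.38]
0 300 244 263 [0.0854 0.0907 0.1036 0.1048]
2 290 246 263 [0.0801 0.0843 0.0971 0.0985]
5 299 244 262 [0.085  0.0909 0.1038 0.105 ]
```

View pics/side5.png

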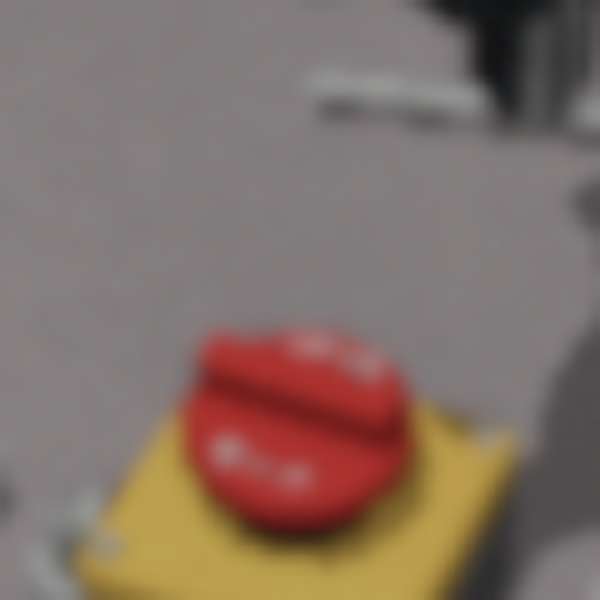

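```bash
python3 - <<'E'
from h import *
for n,win in (('top',(slice(190,212),slice(306,328))),('side',(slice(150,190),slice(245,290)))):
    f=np.load(f'pics/{n}0.npz');P=cloud(n,f['d'])[win].reshape(-1,3)
    m=(P[:,2]>.0765)&(P[:,2]<.086)&(np.hypot(P[:,0]-.558,P[:,1]+.172)<.025);q=P[m];print(n,m.sum(),q.mean(0),(q.min(0)+q.max(0))/2,np.ptp(q,axis=0))
E
python3 s.py .558 -.172 .15 1.41
```

```text
top 60 [ 0.55889528 -0.17340258  0.08055076] [ 0.55817344 -0.17335201  0.08063521] [0.02401796 0.02708854 0.00771084]
side 27 [ 0.56206913 -0.17244403  0.07832254] [ 0.56193758 -0.17332702  0.07876868] [0.02628164 0.02228869 0.00442421]
t 11.15 tcp [0.5044 0.189  0.1953] yaw 2.171 zax [ 0.008  0.001 -1.   ] F [-0.71  0.24 -0.42] w -0.0002 q [ 0.22  0.41  1.57 -0.    1.16 -0.38]
shift [-0.328  -0.16    0.0452] turn 0.761
```

```bash
python3 -m crank '[[[-0.02,-0.01,0],0.05],[[-0.065,-0.032,0],0.16],[[-0.11,-0.054,0],0.27],[[-0.155,-0.075,0],0.38],[[-0.2,-0.097,0],0.5],[[-0.245,-0.119,0],0.61],[[-0.29,-0.14,0],0.72],[[-0.32,-0.155,0],0.76],[[-0.33,-0.159,0],0.76],[[-0.33,-0.159,0],0.76],[[-0.33,-0.159,0],0.76]]'; python3 s.py .5595 -.173 .1 1.41
```

```text
clock: 12.52
tcp_pos: [0.5595, -0.1717, 0.195]
orientation: [0.761, 0.649, 0.004, 0.002]
force: [-1.0, 0.3, -0.8]
width: 0.0001
t 12.53 tcp [ 0.5595 -0.1717  0.195 ] yaw 1.413 zax [ 0.008  0.002 -1.   ] F [-1.03  0.26 -0.8 ] w 0.0001 q [-0.43  0.49  1.43  0.01  1.21 -0.27]
shift [-0.0016 -0.0005  0.095 ] turn 0.003
```

```bash
python3 -m crank '[[[-0.001,0,0.03],0],[[-0.0015,0,0.07],0],[[-0.0015,0,0.09],0],[[-0.0015,0,0.093],0],[[-0.0015,0,0.093],0]]'; python3 s.py .5595 -.173 .0875 1.41
python3 - <<'E'
from h import *
p,d=eyes.capture('side')
x,y,w,h=(235,130,60,80)
cv2.imwrite("pics/side6.png",cv2.resize(p[y:y+h,x:x+w,::-1],(450,600),interpolation=cv2.INTER_CUBIC))
E
```

```text
clock: 13.15
tcp_pos: [0.5606, -0.1724, 0.1028]
orientation: [0.76, 0.649, 0.004, 0.002]
force: [0.1, -0.2, 0.4]
width: 0.0001
t 13.15 tcp [ 0.5606 -0.1724  0.1028] yaw 1.414 zax [ 0.009  0.002 -1.   ] F [ 0.14 -0.22  0.39] w 0.0001 q [-0.43  0.59  1.54  0.01  1.   -0.28]
shift [-0.0008 -0.0011  0.0153] turn 0.004
```

View pics/side6.png

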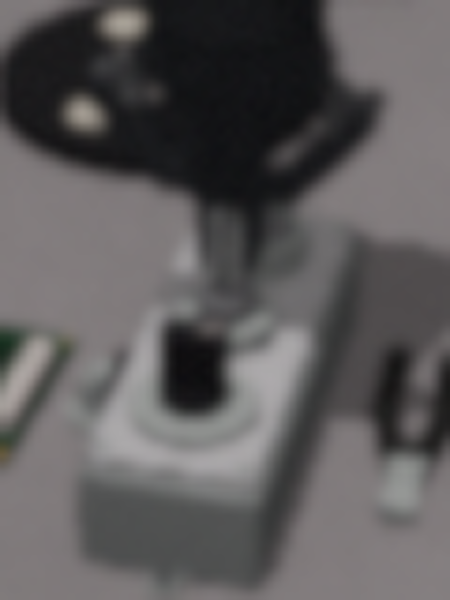

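The fingertip (about 225,310 in the crop) stands over the middle cap. It is clear of the selector in front and the start collar behind, so I'm pressing.

```bash
python3 -m crank '[[[-0.001,-0.001,0.006],0],[[-0.001,-0.001,0.011],0],[[-0.001,-0.001,0.014],0],[[-0.001,-0.001,0.017],0],[[-0.001,-0.001,0.018],0],[[-0.001,-0.001,0.018],0]]'; python3 s.py .5595 -.173 .0875 1.41
```

```text
clock: 13.95
tcp_pos: [0.5601, -0.1737, 0.0878]
orientation: [0.76, 0.649, 0.004, 0.004]
force: [-6.5, 2.7, 19.6]
width: -0.0003
t 13.95 tcp [ 0.5601 -0.1737  0.0878] yaw 1.413 zax [ 0.011  0.    -1.   ] F [-6.48  2.69 19.59] w -0.0003 q [-0.43  0.61  1.56  0.01  0.97 -0.28]
shift [ 0.0006 -0.0007  0.0003] turn 0.003
```

```bash
python3 -m crank '[[[0,0,0],0],[[0,0,-0.01],0],[[0,0,-0.05],0],[[0,0,-0.1],0],[[0,0,-0.15],0],[[-0.04,-0.03,-0.16],0],[[-0.08,-0.08,-0.16],0],[[-0.1,-0.1,-0.16],0],[[-0.1,-0.1,-0.16],0],[[-0.1,-0.1,-0.16],0]]'; python3 s.py
python3 - <<'E'
from h import *
for n in("top","side"):
    p,d=eyes.capture(n); cv2.imwrite(f"pics/{n}7.png",p[:,:,::-1]); P=cloud(n,d)
    if n=='side':
        q=P[150:190,245:290].reshape(-1,3);m=(q[:,2]>.0765)&(q[:,2]<.086)&(np.hypot(q[:,0]-.56,q[:,1]+.173)<.02);print('reset',m.sum(),q[m].mean(0))
        hsv=cv2.cvtColor(p,cv2.COLOR_RGB2HSV);m=np.zeros(d.shape,bool);m[238:270,240:270]=1
        m&=((hsv[...,0]<8)|(hsv[...,0]>172))&(hsv[...,1]>140)&(hsv[...,2]>50)
        print('stop',np.percentile(P[m][:,2],[10,50,90,97]).round(4)); t=P[m&(P[...,2]>.0985)];w,V=np.linalg.eigh(np.cov(t[:,:2].T));print('rib deg',np.degrees(np.arctan2(V[1,1],V[0,1]))%180)
E
```

```text
clock: 15.2
tcp_pos: [0.4443, -0.2567, 0.2466]
orientation: [0.761, 0.649, 0.005, 0.004]
force: [0.3, -0.1, -0.2]
width: 0.0002
t 15.2 tcp [ 0.4443 -0.2567  0.2466] yaw 1.413 zax [ 0.012  0.    -1.   ] F [ 0.27 -0.13 -0.17] w 0.0002 q [-0.68  0.31  1.56  0.01  1.26 -0.52]
reset 27 [ 0.56129049 -0.17176294  0.0781111 ]
stop [0.0856 0.0904 0.1037 0.1048]
rib deg 97.07979730344756
```

View pics/side7.png

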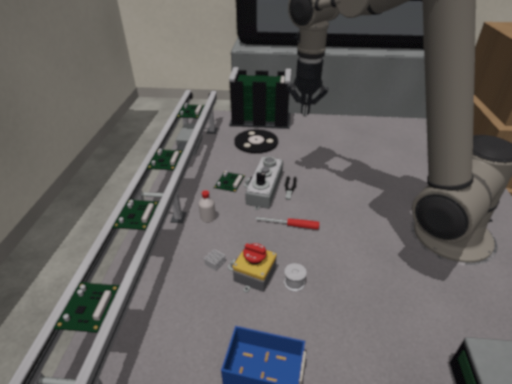

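View pics/top7.png

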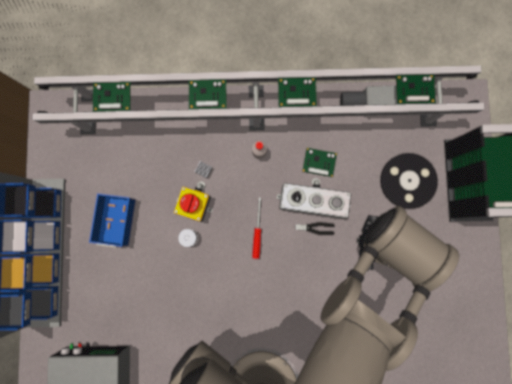

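The rib angle of 97° disagrees with the picture. Pixels with no depth reading could have got into that fit, so I'll recheck it before handing in.

Run:
```python
from h import *
for n,w in (('side',(slice(238,270),slice(240,270))),('top',(slice(190,216),slice(176,204)))):
    p,d=eyes.capture(n);P=cloud(n,d);hsv=cv2.cvtColor(p,cv2.COLOR_RGB2HSV);m=np.zeros(d.shape,bool);m[w]=1
    m&=((hsv[...,0]<8)|(hsv[...,0]>172))&(hsv[...,1]>140)&(hsv[...,2]>50)
    t=P[m&(d>0)&(P[...,2]>.0985)&(P[...,2]<.115)];_,V=np.linalg.eigh(np.cov(t[:,:2].T));print(n,len(t),(m&(d==0)).sum(),'rib deg',np.degrees(np.arctan2(V[1,1],V[0,1]))%180,t.mean(0))
```

```text
side 87 0 rib deg 161.35968243209868 [0.55591251 0.2058224  0.10295017]
top 70 1 rib deg 161.4853240425449 [0.55632961 0.20163143 0.10514833]
```

The rib is at 161.4° in both views, against 160.8° and 162.4° at the start. It is back at rest and the button is out.

```bash
python3 -c "
from plant import r
print(r.close_job()); print(r.get_obs()['clock'])"
```

```text
the job is handed in; nothing more can be done
None
the job is handed in; nothing more can be done
```

The stop-button check ran through in order and I handed the job in at about 15.3 s. `close_job` gives no verdict, so the results below are from my own measurements.

**What I did**
- **Press:** I pushed the mushroom head to its bottom stop with closed fingertips on the flat face beside the rib, at about 21 N. With the hand off, depth readings showed it staying about 6.5 mm down.
- **Release:** I pushed one flank of the rib clockwise with the closed fingertips until the head sprang out.
- **Reset:** I pressed the reset button, which is the middle one on the station, to its bottom at about 20 N. I then let go and moved the arm clear.

**Last checks**
- **Stop button:** the head is back at its starting height, and the rib is at 161.4° in both views (160.8° and 162.4° at the start).
- **Reset cap:** it is back at its starting height.
- **Rest of the bench:** the selector and loose things look unmoved in the pictures. I did not measure the start button or the selector angle at the end.

**Disagreements and doubts**
- **Camera offset:** the two cameras differed by about 4 to 5 mm in y on the stop button, so I found the rib flank by feel.
- **Spring-out load:** as the head sprang up, the fingers held it with about 8 N until I raised them 5 mm. I took that to be the wider part of the finger over the rib top, not the rim, but did not confirm it.
- **Bad rib reading:** one angle of 97° was probably a pixel without a depth reading. It went away once I filtered those out on new pictures.

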